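Seat the tube block in the dry-block heater and start it

TASK

Pick up the aluminium tube block that has a tongue on one end and work it gently into the well of the block heater, tongue in the slot, shuffling it until it drops fully home; never force it. Let go of it, then press the heater's start button all the way in and let it come back. Leave the other things on the bench where they stand.

Things in the scene. Friction and masses are not known exactly. Their poses are not given: they have to be found in the camera images.
- tube_block: Bare aluminium tube block, 0.18 to 0.27 kg, standing loose on the bench. Body 64 (x) x 44 (y) x 30 (z) mm; a tongue 12 mm wide (y), 30 mm high stands 8 mm out from the middle of its +x end. Two rows of five small dark tube holes and an upright grip blade on top. Origin: centre of the underside of the 64 x 44 body (tongue not counted); z up.
- tube_block_grip (a point): Centre of the top edge of the tube block's grip blade, an upright aluminium bar 30 (block x) x 12 (block y) mm, reaching from 30 to 66 mm above the block's underside, over the block's origin. Same axes as the block.
- heater: White dry-block heater fixed on the bench, 220 (x) x 190 (y) mm, its deck 75 mm above the bench. Origin: centre of its underside; -x is its front, with display and start button; z up. In the deck's 126 x 106 mm recess lies a bare aluminium well plate with the well. Pushing the tube block against the heater or its plate with 25 N or more counts as forcing.
- heater_well (a point): Nominal centre of the well's mouth, level with the unloaded plate top, 80 mm above the bench, 25 mm to +x of the heater's origin; heater axes. The well: straight-walled pocket 67 (x) x 47 (y) mm, 22 mm deep, with a slot 15 mm wide (y), 9.5 mm long (x), equally deep, in the middle of its +x end. So 1.5 mm play all round the block. The real well is up to 6 mm off in x and in y.
- heater_plate (a point): Nominal centre of the well plate's underside, fixed to the heater. Plate 110 x 90 mm, top 5 mm above deck, square to the heater, clamped up to 6 mm off in x and in y (new each time, not reported). It lies on a springy pad: 3.4 N preload, then gives 1 mm per 1.5 N pushed down, hard stop after 6 mm. Seated, the block stands 8 mm, its blade 44 mm above the plate top.
- start_button (a joint): Start button, 0 when out, 0.006 m when fully pressed; springs back; about 5 N to press fully.
- start_button_top (a point): Centre of the round top (24 mm across) of the white start button, which is pressed straight down; on the heater's deck, 78 mm to the front (-x) and 55 mm to the left (+y) of the heater's origin.
- plain_block: Bystander: a larger aluminium tube block without a tongue, 80 x 50 x 30 mm with the same grip blade; does not fit the well. Origin: centre of the underside.
- reagent: Bystander: small amber bottle, 28 mm across, 52 mm high. Origin: centre of the underside.
- beaker: Bystander: white beaker, 68 mm across, 85 mm high. Origin: centre of the underside.
- buffer: Bystander: white bottle with blue cap, 60 mm across, 140 mm high. Origin: centre of the underside.
- cuvette_tray: Bystander: flat white cuvette tray, 75 x 110 x 18 mm. Origin: centre of the underside.

How it is judged:
On the way, in this order (a step that is already met when the one before it is completed fails the run):
1. the tube block is fully down in the heater's well (z of tube_block in the frame of heater_well between -0.032 and -0.019 m and x of tube_block in the frame of heater_well between -0.011 and 0.011 m and y of tube_block in the frame of heater_well between -0.011 and 0.011 m and angle between tube_block's own z axis and vertical below 0.08 rad), for 0.2 s.
2. the start button is pressed in, the block seated and not held (all of step 1 and value of joint start_button above 0.0045 m and contact force between tube_block and the fingers below 0.1 N), for 0.05 s.
At the end, for the whole second after the job is handed in: The tongued tube block is in the heater's well, upright (within 0.08 rad), its underside at least 19 mm below the nominal plate top (22 mm deep well), at rest and not held; the start button has been pressed at least 4.5 mm after that and is out again (within 1.5 mm) (all of step 1 and contact force between tube_block and the arm below 0.1 N and linear speed of tube_block below 0.02 m/s and value of joint start_button below 0.0015 m); the robot touches nothing.
It fails at once if the tube block is forced: pushed against the heater with 25 N or more (contact force between tube_block and heater above 25 N).
It fails at once if the start button is pressed before the block is home (value of joint start_button above 0.003 m and not (z of tube_block in the frame of heater_well between -0.032 and -0.019 m and x of tube_block in the frame of heater_well between -0.011 and 0.011 m and y of tube_block in the frame of heater_well between -0.011 and 0.011 m and angle between tube_block's own z axis and vertical below 0.08 rad)).
It fails at once if the tube block is tipped over (more than 0.6 rad) (angle between tube_block's own z axis and vertical above 0.6 rad).
It fails at once if another thing on the bench is moved by more than 25 mm (distance of any of plain_block, reagent, beaker, buffer, cuvette_tray from where it was at the start of the episode above 0.025 m).
It also fails if it takes over 64 s, if anything falls off the work surface, if the arm or the gripper's body presses on something with over 40 N, if the wrist force passes 120 N, or if a joint passes its speed limit or range.

ROBOT

A 6-joint arm with a two-finger parallel gripper is mounted at the origin on the work surface. World frame = base frame: x ahead of the robot, y to its left, z up, the work surface at z = 0. Lengths are in m, angles in rad, forces in N, time in s.
With the tool pointing down it reaches from about 0.3 to 0.75 m from the base axis. Payload 8.5 kg.
Tool frame: the origin (TCP) lies on the centre line of the jaws, within the pads' length; the fingertips stand 11 mm ahead of it and the grasp point (between the pads) lies 8 mm behind it; z points along the fingers, y is the direction in which the jaws open and shut (so a half turn about z gives the same grasp; the last joint's range is limited). The gripper opens to 85 mm and grips with 20 to 120 N. Pads are 22 mm wide; open, the fingers measure 114 mm over their backs; the gripper's body (76 mm by 85 mm) begins 54 mm behind the grasp point. The pads swing forward as they close: fully open they stand 13 mm farther back than shut.
Start: joints at [1.046, 0.381, 1.297, -0, 1.464, -0.215], TCP at [0.168, 0.524, 0.242] pointing down, gripper open.
Joint ranges: [-3.11, 3.11], [-0.89, 2.33], [0.22, 2.48], [-1.42, 4.56], [0.17, 2.85], [-2.88, 2.88]. Speed limits (rad/s): [2.39, 2.39, 3.14, 3.14, 3.14, 3.14].

INTERFACE

Orientations are given as a unit quaternion [x, y, z, w].
In Python, from cell import telemetry, vision, workorder gives the robot as it stands.
- The arm moves only by the tool send_rows, never from a script. Its argument "motion" is a list of rows, each a list of 7 numbers: the shift along the world's x, y, z in cm, then the turn, a rotation vector about the world's x, y, z in rad, then the finger opening in cm, from 0 to 8.54. In form: [[x, y, z, wx, wy, wz, claw], ...]. A call has 1 to 5 rows; each row is the pose to reach, as a shift and turn from the pose commanded when the call began; what a row does not reach only later rows make up. A row lasts 1/12 s, in which the tool goes at most 41.7 mm and 7.16 degrees, less where a joint would pass 70% of its speed; a pose out of reach is approached as far as the arm can. A call with a gripper value outside its range is refused whole. The fingers move at their own pace and stop on an object; "force" is the grip in N (left out, the last holds). Time passes only in rows, so rows that repeat a pose let the fingers close. It gives the time, the measured TCP pose, the force and the opening at its end, in the units of the state.
- telemetry.get_state(): the state, without advancing time (a new reading comes with each control period).
- vision.capture(name): name is "scene" or "top"; returns a dict with "pixels" (400x640x3 uint8, red, green, blue), "depth" (400x640 float32, m along the optical axis (not along the pixel's ray), 0 where there is no reading), "mtx" (3x3 intrinsics, pixels), "pose" (4x4, takes a point from camera to world coordinates). Camera axes: x right, y down, z forward; pixel columns grow to the right and rows downward; lengths in m; the calibration is good to about 2 mm. A picture is of the moment at which its call begins.
- workorder.sign_off(): hands the job in, once; it reports no verdict.
The state is a dict: "time_s": time; "joint_positions": joint angles; "joint_vel": joint speeds; "tau": joint torques, N m; "position": TCP position; "tool_rot": TCP orientation; "force": force on the tool from outside, world axes, zero at the start; "ft_torque": the same for the moment, N m; "width": finger opening in m.
Only numpy, scipy, OpenCV 4.12 (cv2) and the standard library are available. Lean on these libraries where they do the work, as an engineer would, in place of code of your own. Each camera call takes 0.05 s, during which the arm holds its last target.

## Working session

There is one attempt and no reset: what is moved stays moved. The work goes in short steps, Python scripts to look and compute and a tool call to move; the robot and the scene stay as the last step left them, time stands still between calls to the robot, and variables do not carry over. Pictures are saved under pics/ and viewed, and the job is handed in when it is done.

Besides the shell and the picture viewer there is one more tool, called by a JSON object that holds its "op" and its "data", one argument or row to a line. send_rows: Moves the arm, as the interface text tells. Its arguments: {"type":"object","properties":{"motion":{"type":"array","items":{"type":"array","items":{"type":"number"}}},"force":{"type":"number"}},"required":["motion"]}

```bash
ls; mkdir -p pics; cat > h.py <<'E'
import numpy as np, cv2
from cell import telemetry, vision, workorder
def cap(n,save=None):
    d=vision.capture(n)
    if save: cv2.imwrite('pics/'+save,d['pixels'][:,:,::-1])
    return d
def ray(d,u,v,z):
    K=d['mtx'];P=d['pose']
    r=P[:3,:3]@np.linalg.inv(K)@np.array([u,v,1.0]);o=P[:3,3]
    return o+r*(z-o[2])/r[2]
def cloud(d):
    K=d['mtx'];P=d['pose'];h,w=d['depth'].shape
    u,v=np.meshgrid(np.arange(w),np.arange(h))
    p=np.stack([(u-K[0,2])/K[0,0],(v-K[1,2])/K[1,1],np.ones_like(u)],-1)*d['depth'][...,None]
    return p@P[:3,:3].T+P[:3,3]
E
python3 - <<'E'
from h import *
print(telemetry.get_state())
for n in('scene','top'):
    d=cap(n,n+'1.png');np.savez(n+'1.npz',**d);print(d['pose'].round(3),d['mtx'])
E
```

```text
pics
{'time_s': 0.0, 'joint_positions': array([ 1.04568361e+00,  3.81190315e-01,  1.29823665e+00, -1.03798266e-05,
        1.46358024e+00, -2.15302507e-01]), 'joint_vel': array([ 0.00039633,  0.00091029,  0.00018513, -0.00035538, -0.00013419,
        0.00012305]), 'tau': array([-1.45702306e-04, -4.48468530e+01, -2.31273401e+01, -2.09092645e-04,
        4.81894560e-03,  1.26634600e-05]), 'position': array([0.16755283, 0.52357859, 0.24172294]), 'tool_rot': array([ 1.54285751e-01,  9.88026015e-01, -6.61229580e-04, -2.51089860e-04]), 'force': array([-0.32590745,  0.52807669,  0.13061721]), 'ft_torque': array([-0.01287372,  0.01330802,  0.01691891]), 'width': 0.0857340926296031}
[[ 0.54   0.514 -0.667  1.199]
 [ 0.842 -0.348  0.413 -0.442]
 [-0.02  -0.784 -0.62   0.668]
 [ 0.     0.     0.     1.   ]] [[390.6748468    0.         325.98630142]
 [  0.         390.6748468  199.59355359]
 [  0.           0.           1.        ]]
[[-0.025 -0.989  0.145  0.448]
 [-1.     0.023 -0.017 -0.058]
 [ 0.013 -0.145 -0.989  1.019]
 [ 0.     0.     0.     1.   ]] [[388.07580098   0.         326.19199438]
 [  0.         388.07580098 200.89740602]
 [  0.           0.           1.        ]]
```

View pics/scene1.png

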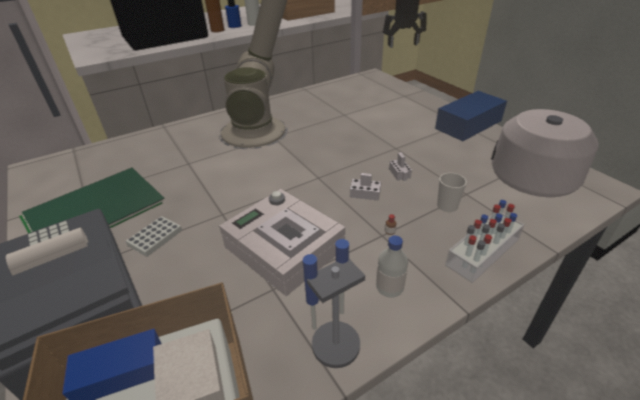

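View pics/top1.png

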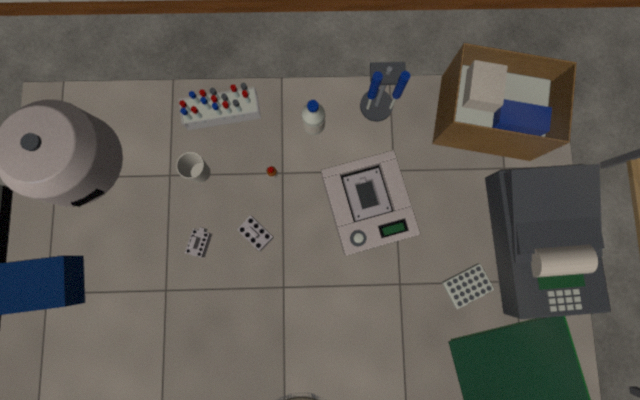

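The top view shows two blocks at about (198,242) and (255,233), and the heater at about (370,203). The heater's button is at (358,238) and its well at (368,193). I'll enlarge these areas.

```bash
python3 - <<'E'
from h import *
t=cv2.imread('pics/top1.png');s=cv2.imread('pics/scene1.png')
a=cv2.resize(t[205:275,170:290],None,fx=6,fy=6,interpolation=cv2.INTER_CUBIC)
b=cv2.resize(t[145:260,310:430],None,fx=5,fy=5,interpolation=cv2.INTER_CUBIC)
c=cv2.resize(s[145:215,330:430],None,fx=7,fy=7,interpolation=cv2.INTER_CUBIC)
e=cv2.resize(s[180:290,210:360],None,fx=5,fy=5,interpolation=cv2.INTER_CUBIC)
for n,i in zip('abce',(a,b,c,e)): cv2.imwrite(f'pics/z_{n}.png',i)
E
```

```text
(no output)
```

View pics/z_a.png

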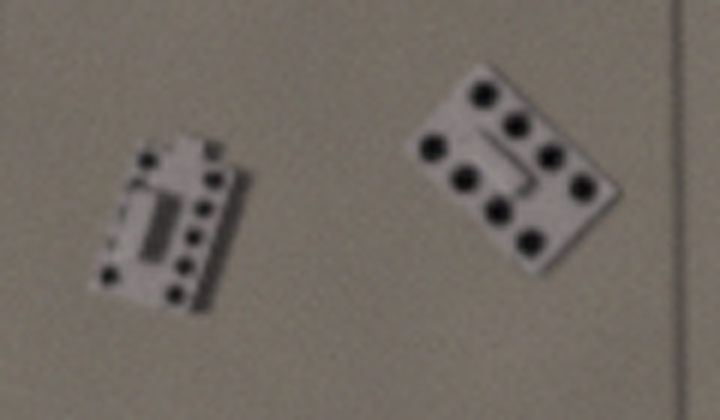

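View pics/z_b.png

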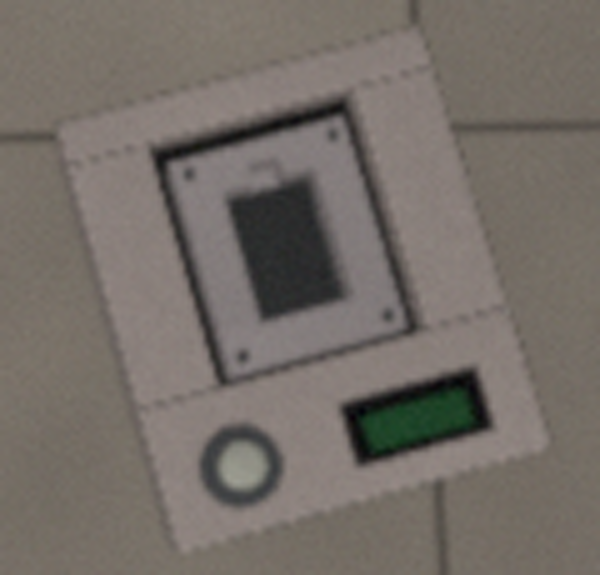

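View pics/z_c.png

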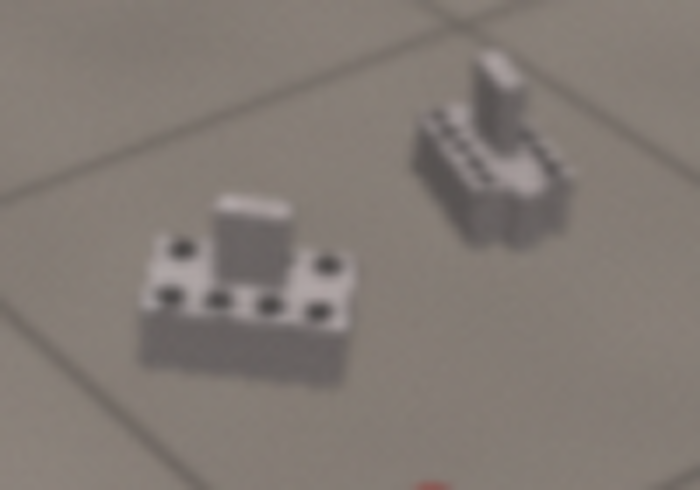

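View pics/z_e.png

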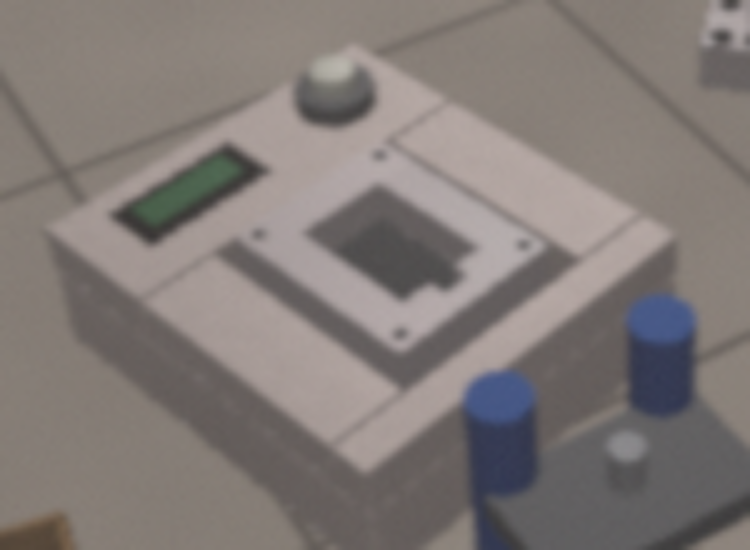

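The tongued block is the left one in the top view. Its tongue points up-right, and its hole-row ends are around (194,232)–(188,251) in the full image. Next I'll refine the holes, screws and button by centroid.

```bash
cat >> h.py <<'E'
def z2p(p,f,o): return (np.array(p,float)+.5)/f-.5+np.array(o,float)
def dark(g,p,r=2.5):
    # darkness-weighted centroid near p
    for _ in range(5):
        x0,y0=np.round(p).astype(int);R=4
        yy,xx=np.mgrid[y0-R:y0+R+1,x0-R:x0+R+1]
        w=g[yy,xx].astype(float);m=np.hypot(xx-p[0],yy-p[1])<=r
        bg=np.percentile(w[m],75);w=np.clip(bg-w,0,None)*m
        p=np.array([(w*xx).sum(),(w*yy).sum()])/w.sum()
    return p
E
python3 - <<'E'
from h import *
d=dict(np.load('top1.npz'));g=cv2.cvtColor(d['pixels'],cv2.COLOR_RGB2GRAY).astype(np.float32)
H=[z2p(p,6,(170,205)) for p in [(148,160),(108,275),(213,180),(203,208),(193,237),(184,265),(174,293)]]
Hr=[dark(g,p,2.2) for p in H]
W=[]
for a,b in zip(H,Hr): w=ray(d,*b,.03);W.append(w);print('hole',a.round(2),b.round(2),w.round(4))
W=np.array(W)
row=W[2:];print('pitch',np.diff(row,axis=0).round(4).tolist())
v=row[0]-row[-1];print('yaw row',np.arctan2(v[1],v[0]),'left',np.arctan2(*(W[0]-W[1])[[1,0]]), 'sep',np.linalg.norm(W[0]-W[2]))
print('block c', ((W[0]+W[1]+W[2]+W[6])/4).round(4))
S=[z2p(p,5,(310,145)) for p in [(189,174),(334,134),(388,315),(242,356)]]
Ws=[]
for p in S:
    q=dark(g,p,1.8);w=ray(d,*q,.08);Ws.append(w);print('screw',p.round(2),q.round(2),w.round(4))
Ws=np.array(Ws);print('plate c',Ws.mean(0).round(4),'sides',[np.linalg.norm(Ws[i]-Ws[i-1]).round(4) for i in range(4)])
for a,b in((0,3),(1,2)): v=Ws[a]-Ws[b];print('yaw',np.arctan2(v[1],v[0]))
for a,b in((0,1),(3,2)): v=Ws[a]-Ws[b];print('yaw+90',np.arctan2(v[1],v[0])-np.pi/2)
# well mouth corners hand read
C=[(230,197),(311,177),(347,296),(263,320)]
Wc=np.array([ray(d,*z2p(p,5,(310,145)),.08) for p in C]);print('well corners',Wc.round(4).tolist(),Wc.mean(0).round(4))
b=z2p((241,466),5,(310,145));print('button',ray(d,*b,.087).round(4))
# heater deck corners
C=[(58,127),(418,27),(548,443),(183,552)]
Wh=np.array([ray(d,*z2p(p,5,(310,145)),.075) for p in C]);print('deck',Wh.round(4).tolist(),Wh.mean(0).round(4),[np.linalg.norm(Wh[i]-Wh[i-1]).round(4) for i in range(4)])
for a,b in((0,3),(1,2)): v=Wh[a]-Wh[b];print('yaw',np.arctan2(v[1],v[0]))
# depth heights
X=cloud(d)
for n,(u,v) in dict(block=(195,245),plate=(350,180),button=(358,238),deck=(335,200),bench=(260,300)).items(): print(n,X[v-1:v+2,u-1:u+2].reshape(-1,3).mean(0).round(4))
E
```

```text
hole [194.25 231.25] [194.1  231.33] [0.5228 0.2618 0.03  ]
hole [187.58 250.42] [187.76 250.5 ] [0.4749 0.2766 0.03  ]
hole [205.08 234.58] [205.19 234.62] [0.5138 0.2337 0.03  ]
hole [203.42 239.25] [203.56 239.32] [0.502  0.2376 0.03  ]
hole [201.75 244.08] [201.89 244.05] [0.4902 0.2415 0.03  ]
hole [200.25 248.75] [200.36 248.95] [0.478  0.2451 0.03  ]
hole [198.58 253.42] [198.8  253.73] [0.4662 0.2487 0.03  ]
pitch [[-0.0118, 0.0038, 0.0], [-0.0118, 0.004, 0.0], [-0.0122, 0.0036, 0.0], [-0.0118, 0.0036, 0.0]]
yaw row -0.305912845933238 left -0.2985040727974667 sep 0.02953752239858697
block c [0.4944 0.2552 0.03  ]
screw [347.4 179.4] [347.4  179.27] [ 0.6382 -0.1277  0.08  ]
screw [376.4 171.4] [376.14 171.44] [ 0.6564 -0.1995  0.08  ]
screw [387.2 207.6] [387.17 207.6 ] [ 0.5655 -0.2225  0.08  ]
screw [358.  215.8] [358.14 215.81] [ 0.5471 -0.1508  0.08  ]
plate c [ 0.6018 -0.1751  0.08  ] sides [np.float64(0.094), np.float64(0.0741), np.float64(0.0937), np.float64(0.0741)]
yaw 0.24842906599043454
yaw 0.2480603049148664
yaw+90 0.24716236183952534
yaw+90 0.2515278053734471
well corners [[0.6259, -0.1475, 0.08], [0.635, -0.1878, 0.08], [0.5754, -0.203, 0.08], [0.5645, -0.1614, 0.08]] [ 0.6002 -0.1749  0.08  ]
button [ 0.4934 -0.1473  0.087 ]
deck [[0.6642, -0.0636, 0.075], [0.7115, -0.2456, 0.075], [0.5015, -0.2985, 0.075], [0.4534, -0.1189, 0.075]] [ 0.5827 -0.1817  0.075 ] [np.float64(0.2179), np.float64(0.188), np.float64(0.2166), np.float64(0.1859)]
yaw 0.2567027328342588
yaw 0.2468959751167557
block [0.4872 0.2508 0.0548]
plate [ 0.6363 -0.134   0.0797]
button [ 0.4924 -0.1467  0.0984]
deck [ 0.5879 -0.0958  0.0755]
bench [ 3.457e-01  1.000e-01 -2.000e-04]
```

{"op": "send_rows", "data": {
  "motion": [
    [3,-2.5,0,0,0,0,7],
    [6,-5,0,0,0,0,7],
    [9,-7.4,0,0,0,0,7],
    [12,-9.9,0,0,0,0,7],
    [15,-12.3,0,0,0,0,7]
  ]
}}

```text
time_s: 0.52
position: [0.3186, 0.3993, 0.2421]
tool_rot: [0.154, 0.988, -0.0, -0.0]
force: [0.9, 0.2, 0.0]
width: 0.07
```

{"op": "send_rows", "data": {
  "motion": [
    [3,-2.5,0,0,0,0,7],
    [6,-5,0,0,0,0,7],
    [9,-7.4,0,0,0,0,7],
    [12,-9.9,0,0,0,0,7],
    [15,-12.3,0,0,0,0.007,7]
  ]
}}

```text
time_s: 0.93
position: [0.4688, 0.2762, 0.2421]
tool_rot: [0.151, 0.989, -0.0, -0.0]
force: [1.2, 1.0, 0.2]
width: 0.0702
```

{"op": "send_rows", "data": {
  "motion": [
    [1,-1,0,0,0,0,7],
    [2,-1.8,0,0,0,0,7],
    [2.7,-2.2,0,0,0,0,7],
    [2.7,-2.2,0,0,0,0,7],
    [2.7,-2.2,0,0,0,0,7]
  ]
}}

```text
time_s: 1.35
position: [0.494, 0.2566, 0.2422]
tool_rot: [0.15, 0.989, 0.0, -0.0]
force: [-0.4, 0.1, -0.6]
width: 0.0702
```

{"op": "send_rows", "data": {
  "motion": [
    [0,-0.1,-3,0,0,0,7],
    [0,-0.1,-6,0,0,0,7],
    [0,-0.1,-9,0,0,0,7],
    [0,-0.1,-12,0,0,0,7],
    [0,-0.1,-12,0,0,0,7]
  ]
}}

```text
time_s: 1.77
position: [0.4912, 0.2552, 0.1177]
tool_rot: [0.15, 0.989, -0.002, -0.004]
force: [-1.2, 0.4, -0.8]
width: 0.07
```

```bash
python3 - <<'E'
from h import *
d=cap('scene','s2.png')
cv2.imwrite('pics/s2z.png',cv2.resize(cv2.imread('pics/s2.png')[90:215,330:470],None,fx=5,fy=4.5,interpolation=cv2.INTER_CUBIC))
print(telemetry.get_state()['position'])
E
```

```text
[0.49269887 0.25548959 0.12074938]
```

View pics/s2z.png

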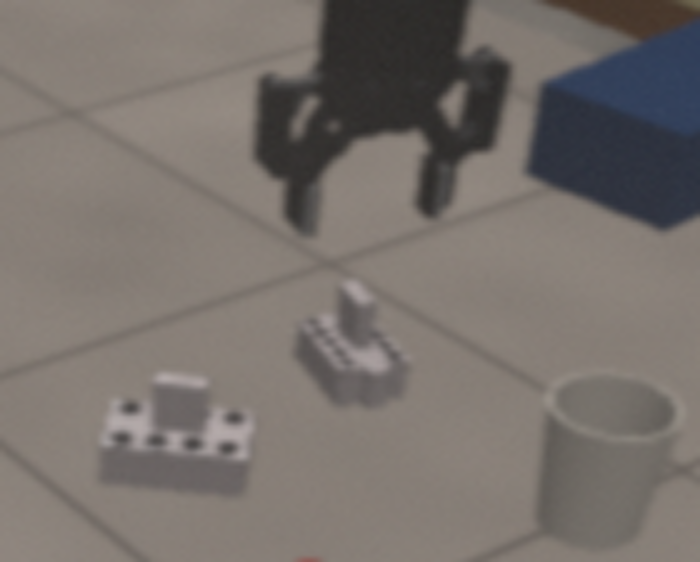

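The fingers straddle the blade at (355,285) in the zoomed view, so I can descend and grip.

{"op": "send_rows", "data": {
  "motion": [
    [0,0,-2,0,0,0,7],
    [0,0,-4,0,0,0,7],
    [0,0,-6,0,0,0,7],
    [0,0,-7.1,0,0,0,7],
    [0,0,-7.1,0,0,0,7]
  ]
}}

```text
time_s: 2.23
position: [0.4943, 0.2554, 0.0515]
tool_rot: [0.15, 0.989, -0.0, -0.0]
force: [0.3, -0.4, -0.3]
width: 0.0699
```

{"op": "send_rows", "data": {
  "motion": [
    [0,0,0,0,0,0,4],
    [0,0,0,0,0,0,2.5],
    [0,0,0,0,0,0,1.8],
    [0,0,0,0,0,0,1.5],
    [0,0,0,0,0,0,1.3]
  ],
  "force": 20
}}

```text
time_s: 2.65
position: [0.4949, 0.2549, 0.0521]
tool_rot: [0.151, 0.989, 0.0, 0.001]
force: [0.2, -1.3, -0.8]
width: 0.0128
```

{"op": "send_rows", "data": {
  "motion": [
    [0,0,0,0,0,0,0.9],
    [0,0,0,0,0,0,0.6],
    [0,0,0,0,0,0,0.5],
    [0,0,0,0,0,0,0.5],
    [0,0,0,0,0,0,0.5]
  ],
  "force": 35
}}

```text
time_s: 3.07
position: [0.4948, 0.2548, 0.0519]
tool_rot: [0.151, 0.989, 0.0, 0.0]
force: [-1.5, -1.3, 6.0]
width: 0.0111
```

{"op": "send_rows", "data": {
  "motion": [
    [0,0,2,0,0,0,0.5],
    [0,0,5,0,0,0,0.5],
    [0,0,9,0,0,0,0.5],
    [0,0,13,0,0,0,0.5],
    [0,0,15,0,0,0,0.5]
  ]
}}

```text
time_s: 3.48
position: [0.4954, 0.2551, 0.2057]
tool_rot: [0.151, 0.989, 0.001, 0.002]
force: [0.9, 0.9, -0.9]
width: 0.0113
```

{"op": "send_rows", "data": {
  "motion": [
    [0,0,2,0,0,0.0,0.5],
    [0,0,2,0,0,0,0.5],
    [0,0,2,0,0,0,0.5]
  ]
}}

```text
time_s: 3.73
position: [0.4946, 0.2548, 0.221]
tool_rot: [0.151, 0.989, 0.0, 0.0]
force: [0.1, 0.1, -3.7]
width: 0.0113
```

```bash
python3 - <<'E'
from h import *
d=cap('scene','s3.png');t=cap('top','t3.png')
a=cv2.resize(cv2.imread('pics/s3.png')[50:200,320:460],None,fx=4,fy=4,interpolation=cv2.INTER_CUBIC)
cv2.imwrite('pics/s3z.png',a)
print(telemetry.get_state())
E
```

```text
{'time_s': 3.8333, 'joint_positions': array([ 2.62837123e-01,  4.09432902e-01,  1.31944458e+00,  3.59214905e-05,
        1.41612682e+00, -1.00509248e+00]), 'joint_vel': array([ 0.00071327,  0.0069397 ,  0.002632  , -0.0006387 ,  0.00276677,
        0.00069769]), 'tau': array([ 7.03880168e-02, -4.85249341e+01, -2.40516365e+01, -1.05141120e-03,
       -2.44614625e-03,  1.00088914e-04]), 'position': array([0.49399803, 0.25460388, 0.21936846]), 'tool_rot': array([ 1.50857789e-01,  9.88554003e-01, -6.70390761e-04, -1.56866899e-03]), 'force': array([ 0.31371305,  0.63329158, -2.09169091]), 'ft_torque': array([ 0.00887052,  0.02681774, -0.03121038]), 'width': 0.011185594590981476}
```

View pics/s3z.png

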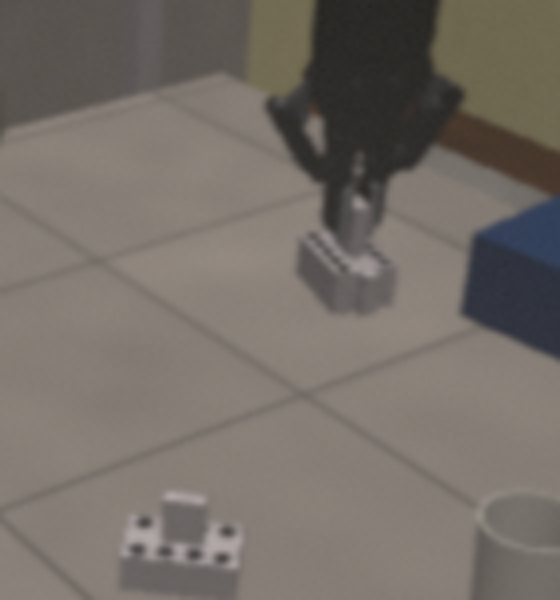

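The block hangs level in the jaws, with the tongue visible at (375,265) in the zoomed view. I'll carry it to the well and turn it by +0.55 on the way.

{"op": "send_rows", "data": {
  "motion": [
    [0.9,-3.4,0,0,0,0.05,0.5],
    [1.8,-7.2,0,0,0,0.11,0.5],
    [2.8,-11.2,0,0,0,0.16,0.5],
    [3.7,-15,0,0,0,0.22,0.5],
    [4.7,-19,0,0,0,0.275,0.5]
  ]
}}

```text
time_s: 4.25
position: [0.5411, 0.0632, 0.2194]
tool_rot: [0.012, 1.0, 0.0, -0.002]
force: [1.1, 0.0, -3.0]
width: 0.0113
```

{"op": "send_rows", "data": {
  "motion": [
    [1,-4,0,0,0,0.06,0.5],
    [2,-8,0,0,0,0.12,0.5],
    [2.9,-12,0,0,0,0.17,0.5],
    [3.8,-15.8,0,0,0,0.22,0.5],
    [4.7,-19,0,0,0,0.275,0.5]
  ]
}}

```text
time_s: 4.67
position: [0.5883, -0.1279, 0.2191]
tool_rot: [-0.124, 0.992, 0.001, -0.002]
force: [0.0, -0.2, -2.4]
width: 0.0115
```

{"op": "send_rows", "data": {
  "motion": [
    [0.7,-2.5,0,0,0,0.002,0.5],
    [1.3,-5,0,0,0,0.002,0.5],
    [1.3,-5,0,0,0,0.002,0.5],
    [1.3,-5,0,0,0,0.002,0.5],
    [1.3,-5,0,0,0,0.002,0.5]
  ]
}}

```text
time_s: 5.08
position: [0.6012, -0.1745, 0.2198]
tool_rot: [-0.124, 0.992, 0.001, -0.001]
force: [-0.5, 0.6, -1.5]
width: 0.011
```

{"op": "send_rows", "data": {
  "motion": [
    [0,0,-1.5,0,0,0,0.5],
    [0,0,-3,0,0,0,0.5],
    [0,0,-4.5,0,0,0,0.5],
    [0,0,-5,0,0,0,0.5],
    [0,0,-5,0,0,0,0.5]
  ]
}}

```text
time_s: 5.5
position: [0.601, -0.1738, 0.1699]
tool_rot: [-0.125, 0.992, 0.001, -0.001]
force: [-0.1, 0.9, -2.6]
width: 0.0113
```

```bash
python3 - <<'E'
from h import *
d=cap('scene','s4.png');t=cap('top','t4.png')
np.savez('s4.npz',**d);np.savez('t4.npz',**t)
cv2.imwrite('pics/s4z.png',cv2.resize(cv2.imread('pics/s4.png')[130:290,210:360],None,fx=5,fy=3.75,interpolation=cv2.INTER_CUBIC))
cv2.imwrite('pics/t4z.png',cv2.resize(cv2.imread('pics/t4.png')[145:260,310:430],None,fx=5,fy=5,interpolation=cv2.INTER_CUBIC))
s=telemetry.get_state()
for k in('time_s','position','tool_rot','force','ft_torque','width'):print(k,s[k])
E
```

```text
time_s 5.6
position [ 0.60188779 -0.17463572  0.17199437]
tool_rot [-1.24698375e-01  9.92194636e-01 -1.79585270e-04  2.94168254e-04]
force [-0.29863843 -0.31924459 -1.4560446 ]
ft_torque [ 0.03285429  0.02522312 -0.05932658]
width 0.011350933432283255
```

View pics/s4z.png

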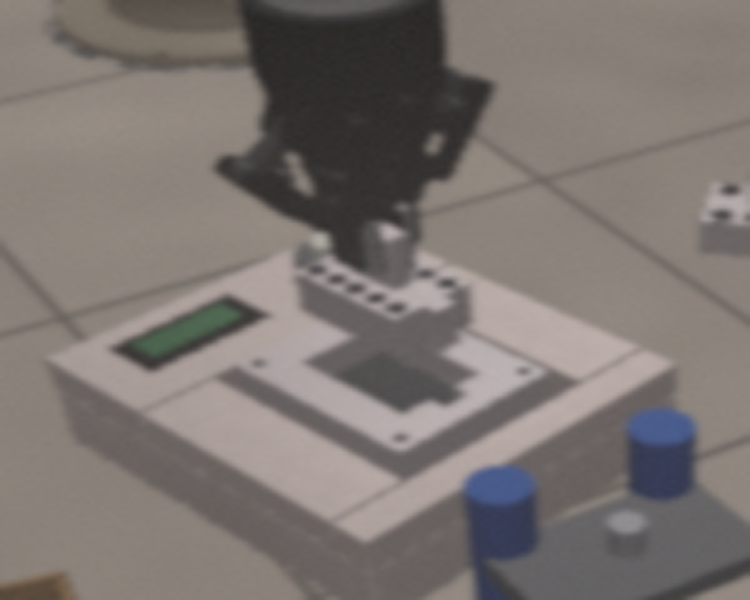

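View pics/t4z.png

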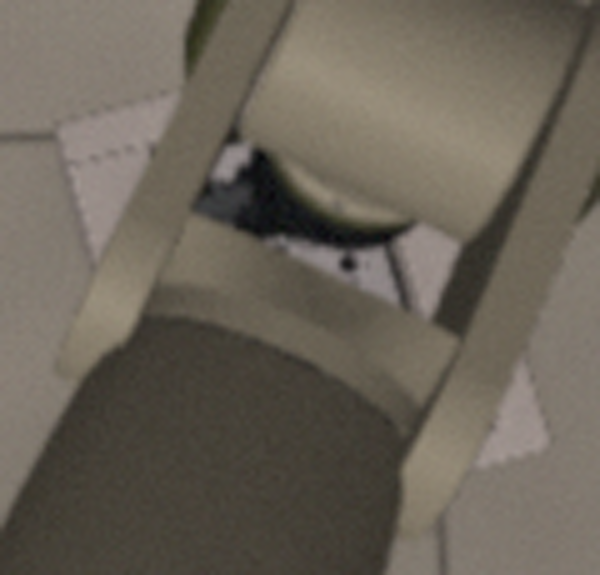

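The scene view shows the -y hole row of the held block at about (317,270)–(397,309) in the zoomed view. It also shows plate screws at (258,363), (401,437) and (523,371). The top view is occluded, so I'll measure the relative offset in this one view.

```bash
cat > rel.py <<'E'
from h import *
d=dict(np.load('s4.npz'));g=cv2.cvtColor(d['pixels'],cv2.COLOR_RGB2GRAY).astype(np.float32)
f=np.array([5,3.75]);Z=lambda p:(np.array(p)+.5)/f-.5+[210,130]
yaw=.2487;R=np.array([[np.cos(yaw),-np.sin(yaw)],[np.sin(yaw),np.cos(yaw)]])
S=[]
for p in [(258,363),(401,437),(523,371)]:
    q=dark(g,Z(p),1.8);S.append(ray(d,*q,.08));print(Z(p).round(2),q.round(2),S[-1].round(4))
S=np.array(S);print('sides',np.linalg.norm(S[1]-S[0]),np.linalg.norm(S[2]-S[1]))
v=S[1]-S[0];print('yaw',np.arctan2(v[1],v[0]));c=(S[0]+S[2])/2;print('plate c scene',c.round(4))
for zh in(.148,.150):
    H=[]
    for p in [(317,270),(336,281),(355,291),(375,300),(397,309)]:
        q=dark(g,Z(p),1.8);H.append(ray(d,*q,zh))
    H=np.array(H);v=H[-1]-H[0]
    b=H.mean(0)[:2]+R@[0,.0148]
    print(zh,np.diff(H,axis=0).round(4)[:,:2].tolist(),'yaw',np.arctan2(v[1],v[0]).round(4),'block c',b.round(4),'block-plate world',(b-c[:2]).round(4),'heater axes',(R.T@(b-c[:2])).round(4))
E
python3 rel.py
python3 - <<'E'
# original block in scene1, for bias of scene vs top
from h import *
d=dict(np.load('scene1.npz'));g=cv2.cvtColor(d['pixels'],cv2.COLOR_RGB2GRAY).astype(np.float32)
S=[z2p(p,5,(210,180)) for p in [(259,234),(400,334),(524,244),(380,155)]]
W=np.array([ray(d,*dark(g,p,1.8),.08) for p in S]);print('plate',W.round(4).tolist(),W.mean(0))
E
```

```text
[261.2  226.43] [261.16 226.43] [ 0.5664 -0.223   0.08  ]
[289.8  246.17] [289.7  246.35] [ 0.6573 -0.1996  0.08  ]
[314.2  228.57] [314.2  228.49] [ 0.6387 -0.1276  0.08  ]
sides 0.09390752108666932 0.07437123326537692
yaw 0.2518935787341174
plate c scene [ 0.6025 -0.1753  0.08  ]
0.148 [[0.013, 0.0031], [0.0116, 0.0027], [0.0127, 0.0032], [0.012, 0.0033]] yaw 0.2469 block c [ 0.6019 -0.1728] block-plate world [-0.0006  0.0025] heater axes [0.     0.0026]
0.15 [[0.0129, 0.0031], [0.0116, 0.0027], [0.0126, 0.0032], [0.012, 0.0033]] yaw 0.2469 block c [ 0.6042 -0.1738] block-plate world [0.0016 0.0016] heater axes [0.002  0.0011]
plate [[0.5664, -0.2231, 0.08], [0.6573, -0.1997, 0.08], [0.6387, -0.1275, 0.08], [0.5476, -0.1514, 0.08]] [ 0.6025173 -0.1754241  0.08     ]
```

{"op": "send_rows", "data": {
  "motion": [
    [0,-0.1,-1,0,0,0,0.5],
    [0,-0.1,-2,0,0,0,0.5],
    [0,-0.1,-3,0,0,0,0.5],
    [0,-0.1,-3.4,0,0,0,0.5],
    [0,-0.1,-3.4,0,0,0,0.5]
  ]
}}

```text
time_s: 6.02
position: [0.6011, -0.176, 0.1356]
tool_rot: [-0.124, 0.992, 0.001, -0.001]
force: [-0.4, -0.1, -2.2]
width: 0.0114
```

```bash
python3 - <<'E'
from h import *
d=cap('scene','s5.png')
np.savez('s5.npz',**d)
cv2.imwrite('pics/s5z.png',cv2.resize(cv2.imread('pics/s5.png')[180:280,240:350],None,fx=7,fy=6,interpolation=cv2.INTER_CUBIC))
s=telemetry.get_state()
for k in('time_s','position','tool_rot','force','ft_torque','width'):print(k,s[k])
E
```

```text
time_s 6.0667
position [ 0.60146693 -0.1761248   0.13657679]
tool_rot [-1.24256136e-01  9.92249929e-01  3.96629881e-04 -5.77135042e-04]
force [ 0.07929633  1.03727041 -2.28601106]
ft_torque [-0.00119569  0.05746293  0.01863261]
width 0.011304912663578737
```

View pics/s5z.png

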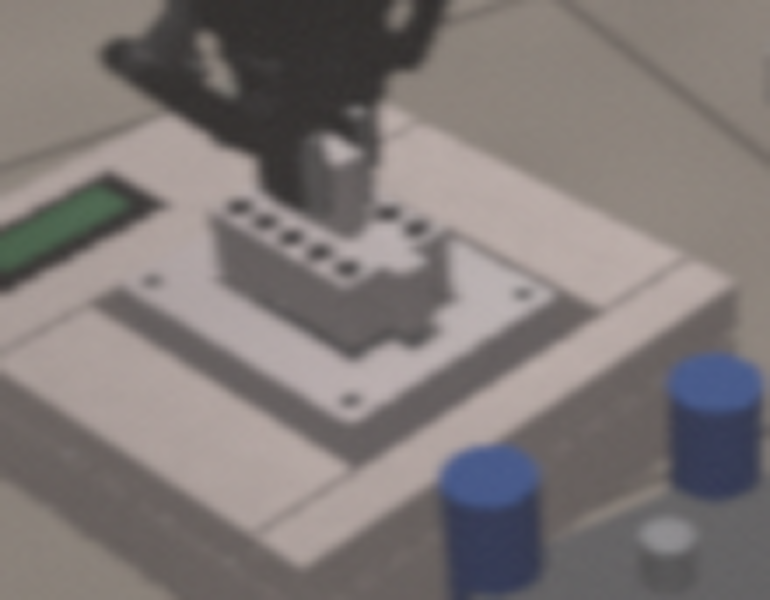

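The block now sits just above the mouth. The hole row runs from (239,206) to (347,268) in the zoomed view, and the screws are at (152,281), (350,400) and (522,293). I'll measure again.

```bash
cat > rel5.py <<'E'
from h import *
def run(fn,holes,screws,f,o,zs,r=2.0):
    d=dict(np.load(fn));g=cv2.cvtColor(d['pixels'],cv2.COLOR_RGB2GRAY).astype(np.float32)
    f=np.array(f);Z=lambda p:(np.array(p)+.5)/f-.5+o
    yaw=.2487;R=np.array([[np.cos(yaw),-np.sin(yaw)],[np.sin(yaw),np.cos(yaw)]])
    S=np.array([ray(d,*dark(g,Z(p),1.8),.08) for p in screws]);c=(S[0]+S[2])/2
    print('plate',c.round(4),np.linalg.norm(S[1]-S[0]))
    for zh in zs:
        H=np.array([ray(d,*dark(g,Z(p),r),zh) for p in holes]);v=H[-1]-H[0]
        b=H.mean(0)[:2]+R@[0,.0148]
        print(zh,'len',np.linalg.norm(v).round(4),'yaw',np.arctan2(v[1],v[0]).round(4),'block',b.round(4),'rel world',(b-c[:2]).round(4),'rel heater',(R.T@(b-c[:2])).round(4))
E
python3 - <<'E'
from rel5 import *
run('s5.npz',[(239,206),(266,221),(291,237),(318,253),(347,268)],[(152,281),(350,400),(522,293)],(7,6),[240,180],(.113,.115,.117))
d=dict(np.load('s5.npz'));X=cloud(d)
# depth height of block top near hole row
for u,v in((284,222),(290,226),(294,223),(299,222)): print(X[v,u].round(4))
E
```

```text
plate [ 0.6025 -0.1753  0.08  ] 0.09382872788043156
0.113 len 0.05 yaw 0.2403 block [ 0.6012 -0.1747] rel world [-0.0014  0.0006] rel heater [-0.0012  0.0009]
0.115 len 0.0499 yaw 0.2403 block [ 0.6033 -0.1756] rel world [ 0.0008 -0.0003] rel heater [ 0.0007 -0.0005]
0.117 len 0.0497 yaw 0.2403 block [ 0.6055 -0.1765] rel world [ 0.0029 -0.0012] rel heater [ 0.0025 -0.0019]
[ 0.6134 -0.1871  0.1101]
[ 0.6342 -0.1835  0.1124]
[ 0.6317 -0.1724  0.1135]
[ 0.6312 -0.1601  0.1098]
```

{"op": "send_rows", "data": {
  "motion": [
    [0,0,-0.15,0,0,0,0.5],
    [0,0,-0.3,0,0,0,0.5],
    [0,0,-0.45,0,0,0,0.5],
    [0,0,-0.6,0,0,0,0.5],
    [0,0,-0.6,0,0,0,0.5]
  ]
}}

```text
time_s: 6.48
position: [0.6016, -0.1761, 0.1311]
tool_rot: [-0.124, 0.992, 0.0, -0.0]
force: [-1.2, 0.2, -1.9]
width: 0.0111
```

{"op": "send_rows", "data": {
  "motion": [
    [0,0,-0.05,0,0,0,0.5],
    [0,0,-0.1,0,0,0,0.5],
    [0,0,-0.15,0,0,0,0.5],
    [0,0,-0.2,0,0,0,0.5],
    [0,0,-0.2,0,0,0,0.5]
  ]
}}

```text
time_s: 6.9
position: [0.6016, -0.1762, 0.1292]
tool_rot: [-0.124, 0.992, 0.0, -0.0]
force: [1.0, 0.9, -2.6]
width: 0.0111
```

{"op": "send_rows", "data": {
  "motion": [
    [0,0,-0.05,0,0,0,0.5],
    [0,0,-0.1,0,0,0,0.5],
    [0,0,-0.15,0,0,0,0.5],
    [0,0,-0.2,0,0,0,0.5],
    [0,0,-0.2,0,0,0,0.5]
  ]
}}

```text
time_s: 7.32
position: [0.6016, -0.1762, 0.1272]
tool_rot: [-0.124, 0.992, 0.0, -0.0]
force: [0.4, -0.1, -2.6]
width: 0.0111
```

{"op": "send_rows", "data": {
  "motion": [
    [0,0,-0.05,0,0,0,0.5],
    [0,0,-0.1,0,0,0,0.5],
    [0,0,-0.15,0,0,0,0.5],
    [0,0,-0.2,0,0,0,0.5],
    [0,0,-0.2,0,0,0,0.5]
  ]
}}

```text
time_s: 7.73
position: [0.6016, -0.1762, 0.1252]
tool_rot: [-0.124, 0.992, 0.0, -0.0]
force: [1.4, -0.6, -2.3]
width: 0.0112
```

There's no contact force at 6 mm below the plate top, so the block is in the mouth. I'll keep lowering gently.

{"op": "send_rows", "data": {
  "motion": [
    [0,0,-0.1,0,0,0,0.5],
    [0,0,-0.2,0,0,0,0.5],
    [0,0,-0.3,0,0,0,0.5],
    [0,0,-0.4,0,0,0,0.5],
    [0,0,-0.4,0,0,0,0.5]
  ]
}}

```text
time_s: 8.15
position: [0.6016, -0.1762, 0.121]
tool_rot: [-0.124, 0.992, 0.0, -0.0]
force: [-0.1, -0.1, -3.3]
width: 0.0111
```

{"op": "send_rows", "data": {
  "motion": [
    [0,0,-0.1,0,0,0,0.5],
    [0,0,-0.2,0,0,0,0.5],
    [0,0,-0.3,0,0,0,0.5],
    [0,0,-0.4,0,0,0,0.5],
    [0,0,-0.4,0,0,0,0.5]
  ]
}}

```text
time_s: 8.57
position: [0.6016, -0.1762, 0.1171]
tool_rot: [-0.124, 0.992, 0.0, -0.0]
force: [-0.0, -0.0, -2.0]
width: 0.0117
```

{"op": "send_rows", "data": {
  "motion": [
    [0,0,-0.1,0,0,0,0.5],
    [0,0,-0.2,0,0,0,0.5],
    [0,0,-0.3,0,0,0,0.5],
    [0,0,-0.3,0,0,0,0.5],
    [0,0,-0.3,0,0,0,0.5]
  ]
}}

```text
time_s: 8.98
position: [0.6016, -0.1762, 0.1142]
tool_rot: [-0.124, 0.992, 0.0, -0.0]
force: [-0.5, 0.1, -1.8]
width: 0.0114
```

{"op": "send_rows", "data": {
  "motion": [
    [0,0,-0.05,0,0,0,0.5],
    [0,0,-0.1,0,0,0,0.5],
    [0,0,-0.15,0,0,0,0.5],
    [0,0,-0.2,0,0,0,0.5],
    [0,0,-0.2,0,0,0,0.5]
  ]
}}

```text
time_s: 9.4
position: [0.6016, -0.1762, 0.1122]
tool_rot: [-0.124, 0.992, 0.0, -0.0]
force: [-0.1, 0.3, -0.9]
width: 0.0115
```

{"op": "send_rows", "data": {
  "motion": [
    [0,0,-0.05,0,0,0,0.5],
    [0,0,-0.1,0,0,0,0.5],
    [0,0,-0.15,0,0,0,0.5],
    [0,0,-0.2,0,0,0,0.5],
    [0,0,-0.2,0,0,0,0.5]
  ]
}}

```text
time_s: 9.82
position: [0.6016, -0.1762, 0.1102]
tool_rot: [-0.124, 0.992, 0.0, -0.0]
force: [-0.2, -0.7, -2.4]
width: 0.0109
```

{"op": "send_rows", "data": {
  "motion": [
    [0,0,-0.03,0,0,0,0.5],
    [0,0,-0.06,0,0,0,0.5],
    [0,0,-0.1,0,0,0,0.5],
    [0,0,-0.1,0,0,0,0.5],
    [0,0,-0.1,0,0,0,0.5]
  ]
}}

```text
time_s: 10.23
position: [0.6017, -0.1762, 0.1096]
tool_rot: [-0.124, 0.992, -0.0, 0.0]
force: [-0.5, 0.3, 0.6]
width: 0.0115
```

```bash
python3 - <<'E'
from h import *
d=cap('scene','s6.png')
np.savez('s6.npz',**d)
cv2.imwrite('pics/s6z.png',cv2.resize(cv2.imread('pics/s6.png')[180:280,240:350],None,fx=7,fy=6,interpolation=cv2.INTER_CUBIC))
s=telemetry.get_state()
for k in('time_s','position','tool_rot','force','ft_torque','width'):print(k,s[k])
E
```

```text
time_s 10.2833
position [ 0.60173021 -0.17621505  0.10960879]
tool_rot [-1.24287520e-01  9.92246227e-01 -1.20988067e-04  1.53473652e-04]
force [-0.97406377  0.09393825  2.14365348]
ft_torque [0.05534942 0.21662644 0.00451766]
width 0.011769334368340188
```

View pics/s6z.png

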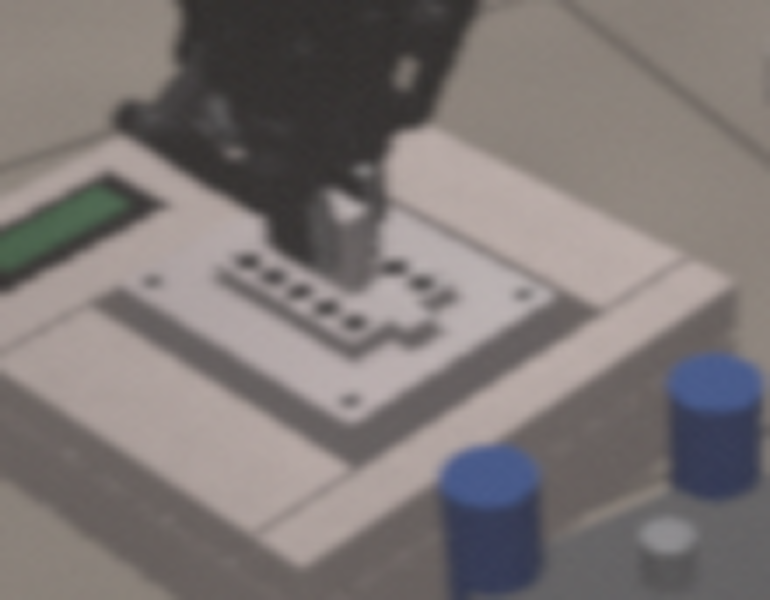

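The block stands about 8 mm above the plate, with the tongue in the slot at (420,330) in the zoomed view. The floor contact came at the expected height. I'll let go.

{"op": "send_rows", "data": {
  "motion": [
    [0,0,0,0,0,0,1.5],
    [0,0,0,0,0,0,2.5],
    [0,0,0,0,0,0,3.5],
    [0,0,0,0,0,0,4],
    [0,0,0,0,0,0,4]
  ]
}}

```text
time_s: 10.7
position: [0.6017, -0.1762, 0.1093]
tool_rot: [-0.124, 0.992, 0.0, 0.0]
force: [-0.2, -0.5, -0.1]
width: 0.0398
```

{"op": "send_rows", "data": {
  "motion": [
    [0,0,1,0,0,0,4],
    [0,0,3,0,0,0,4],
    [0,0,5,0,0,0,4],
    [0,0,7,0,0,0,4],
    [0,0,9,0,0,0,4]
  ]
}}

```text
time_s: 11.12
position: [0.6016, -0.1762, 0.2012]
tool_rot: [-0.124, 0.992, -0.0, 0.0]
force: [0.4, 0.5, -0.1]
width: 0.0397
```

{"op": "send_rows", "data": {
  "motion": [
    [-2.5,0.8,0,0,0,0,2],
    [-5,1.5,0,0,0,0,0],
    [-7.5,2,0,0,0,0,0],
    [-10,2.7,0,0,0,0,0],
    [-10.9,2.9,0,0,0,0,0]
  ]
}}

```text
time_s: 11.53
position: [0.4903, -0.1462, 0.2003]
tool_rot: [-0.124, 0.992, 0.0, -0.0]
force: [0.7, 0.0, -0.0]
width: -0.0002
```

```bash
python3 - <<'E'
from h import *
d=cap('scene','s7.png')
np.savez('s7.npz',**d)
cv2.imwrite('pics/s7z.png',cv2.resize(cv2.imread('pics/s7.png')[140:280,220:350],None,fx=6,fy=4.2,interpolation=cv2.INTER_CUBIC))
s=telemetry.get_state()
for k in('time_s','position','tool_rot','force','ft_torque','width'):print(k,s[k])
E
```

```text
time_s 11.5833
position [ 0.49043032 -0.14635434  0.20042626]
tool_rot [-1.24230549e-01  9.92253377e-01 -6.80635372e-05 -3.27260660e-05]
force [-0.0526663   1.01403112  0.09792856]
ft_torque [ 0.04254856 -0.00817973  0.03478001]
width -0.00026563916694630245
```

View pics/s7z.png

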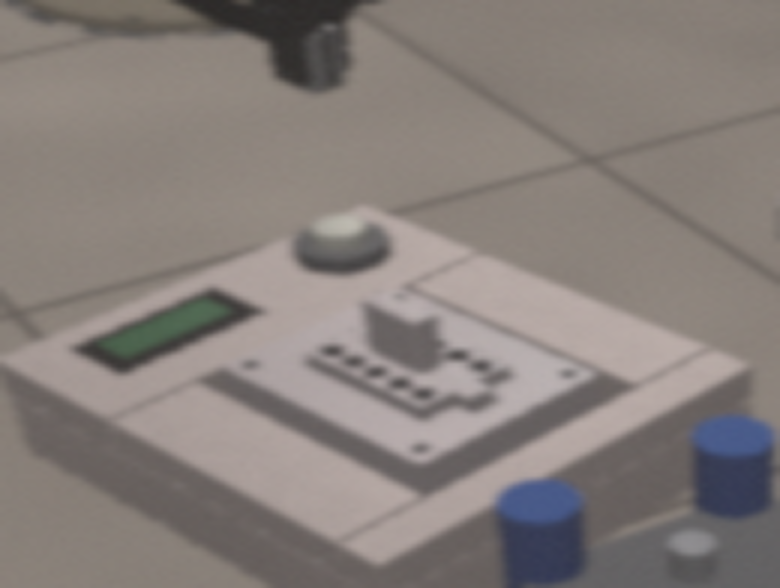

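The block is seated and free, with its top even above the plate around (400,380) in the zoomed view. Next I'll check the seat height and the button's position and height from two views.

```bash
python3 - <<'E'
from rel5 import *
run('s7.npz',[(333,350),(355,361),(377,372),(400,383),(424,393)],[(250,364),(420,447),(569,373)],(6,4.2),[220,140],(.086,.088,.090))
t=dict(np.load('top1.npz'));d=dict(np.load('s7.npz'))
b=z2p((241,466),5,(310,145));c=(np.array([338,227])+.5)/[6,4.2]-.5+[220,140]
for z in(.085,.09,.095,.1): print(z,ray(t,*b,z).round(4),ray(d,*c,z).round(4))
E
```

```text
plate [ 0.6026 -0.1753  0.08  ] 0.09382779803150917
0.086 len 0.0496 yaw 0.2482 block [ 0.6006 -0.1746] rel world [-0.0019  0.0008] rel heater [-0.0017  0.0012]
0.088 len 0.0494 yaw 0.2482 block [ 0.6027 -0.1755] rel world [ 0.0001 -0.0001] rel heater [ 0.0001 -0.0001]
0.09 len 0.0492 yaw 0.2482 block [ 0.6047 -0.1763] rel world [ 0.0022 -0.001 ] rel heater [ 0.0018 -0.0015]
0.085 [ 0.4935 -0.1475  0.085 ] [ 0.4826 -0.1429  0.085 ]
0.09 [ 0.4933 -0.147   0.09  ] [ 0.4887 -0.1455  0.09  ]
0.095 [ 0.493  -0.1465  0.095 ] [ 0.4948 -0.1481  0.095 ]
0.1 [ 0.4928 -0.1461  0.1   ] [ 0.501  -0.1506  0.1   ]
```

{"op": "send_rows", "data": {
  "motion": [
    [0.2,-0.05,-2,0,0,0,0],
    [0.2,-0.05,-4,0,0,0,0],
    [0.2,-0.05,-6,0,0,0,0],
    [0.2,-0.05,-8,0,0,0,0],
    [0.2,-0.05,-8.5,0,0,0,0]
  ]
}}

```text
time_s: 12.0
position: [0.4947, -0.1476, 0.112]
tool_rot: [-0.124, 0.992, 0.001, -0.001]
force: [-0.4, 0.6, -0.4]
width: -0.0001
```

{"op": "send_rows", "data": {
  "motion": [
    [0,0,-0.1,0,0,0,0],
    [0,0,-0.2,0,0,0,0],
    [0,0,-0.3,0,0,0,0],
    [0,0,-0.4,0,0,0,0],
    [0,0,-0.4,0,0,0,0]
  ]
}}

```text
time_s: 12.42
position: [0.495, -0.1478, 0.1109]
tool_rot: [-0.124, 0.992, -0.0, 0.0]
force: [-0.4, -0.7, -0.3]
width: 0.0001
```

{"op": "send_rows", "data": {
  "motion": [
    [0,0,-0.1,0,0,0,0],
    [0,0,-0.2,0,0,0,0],
    [0,0,-0.3,0,0,0,0],
    [0,0,-0.4,0,0,0,0],
    [0,0,-0.4,0,0,0,0]
  ]
}}

```text
time_s: 12.83
position: [0.4948, -0.1478, 0.1063]
tool_rot: [-0.124, 0.992, -0.0, 0.0]
force: [-0.5, 0.7, 2.3]
width: -0.0003
```

{"op": "send_rows", "data": {
  "motion": [
    [0,0,-0.1,0,0,0,0],
    [0,0,-0.2,0,0,0,0],
    [0,0,-0.3,0,0,0,0],
    [0,0,-0.3,0,0,0,0],
    [0,0,-0.3,0,0,0,0]
  ]
}}

```text
time_s: 13.25
position: [0.4948, -0.1478, 0.1034]
tool_rot: [-0.124, 0.992, -0.0, 0.0]
force: [-0.3, -0.2, 3.3]
width: 0.0001
```

{"op": "send_rows", "data": {
  "motion": [
    [0,0,-0.05,0,0,0,0],
    [0,0,-0.1,0,0,0,0],
    [0,0,-0.15,0,0,0,0],
    [0,0,-0.15,0,0,0,0],
    [0,0,-0.15,0,0,0,0]
  ]
}}

```text
time_s: 13.67
position: [0.4948, -0.1478, 0.102]
tool_rot: [-0.124, 0.992, -0.0, 0.0]
force: [-0.9, 0.0, 5.8]
width: 0.0
```

{"op": "send_rows", "data": {
  "motion": [
    [0,0,-0.03,0,0,0,0],
    [0,0,-0.06,0,0,0,0],
    [0,0,-0.1,0,0,0,0],
    [0,0,-0.1,0,0,0,0],
    [0,0,-0.1,0,0,0,0]
  ]
}}

```text
time_s: 14.08
position: [0.4948, -0.1478, 0.1019]
tool_rot: [-0.124, 0.992, -0.0, 0.0]
force: [-3.4, 1.2, 14.5]
width: 0.0002
```

{"op": "send_rows", "data": {
  "motion": [
    [0,0,-0.03,0,0,0,0],
    [0,0,-0.06,0,0,0,0],
    [0,0,-0.1,0,0,0,0],
    [0,0,-0.1,0,0,0,0],
    [0,0,-0.1,0,0,0,0]
  ]
}}

```text
time_s: 14.5
position: [0.4949, -0.1478, 0.1017]
tool_rot: [-0.124, 0.992, -0.001, 0.001]
force: [-5.8, 2.8, 22.6]
width: -0.0004
```

The force ran up to about 5 N over roughly 5–6 mm and then hit a hard stop, so the button is fully in. Retreating now.

{"op": "send_rows", "data": {
  "motion": [
    [0,0,0.5,0,0,0,0],
    [0,0,2,0,0,0,0],
    [0,0,5,0,0,0,0],
    [0,0,8,0,0,0,0],
    [0,0,11,0,0,0,0]
  ]
}}

```text
time_s: 14.92
position: [0.4942, -0.1474, 0.2105]
tool_rot: [-0.124, 0.992, 0.001, -0.001]
force: [0.5, -1.0, -0.3]
width: -0.0002
```

{"op": "send_rows", "data": {
  "motion": [
    [-3,3,0,0,0,0,0],
    [-6,6,0,0,0,0,0],
    [-9,9,0,0,0,0,0],
    [-9,9,0,0,0,0,0],
    [-9,9,0,0,0,0,0]
  ]
}}

```text
time_s: 15.33
position: [0.4033, -0.0564, 0.2099]
tool_rot: [-0.125, 0.992, 0.0, -0.0]
force: [-0.3, -0.2, -0.7]
width: -0.0001
```

```bash
python3 - <<'E'
from h import *
d=cap('scene','s8.png');t=cap('top','t8.png');np.savez('s8.npz',**d)
a=cv2.resize(cv2.imread('pics/s8.png')[140:280,220:350],None,fx=3,fy=3,interpolation=cv2.INTER_CUBIC)
b=cv2.resize(cv2.imread('pics/t8.png')[120:260,300:430],None,fx=3,fy=3,interpolation=cv2.INTER_CUBIC)
cv2.imwrite('pics/f8.png',np.hstack([a,b]))
X=cloud(t);print('button',X[237:240,357:360].reshape(-1,3).mean(0))
s=telemetry.get_state()
for k in('time_s','position','force','width'):print(k,s[k])
from rel5 import run
run('s8.npz',[(333,350),(355,361),(377,372),(400,383),(424,393)],[(250,364),(420,447),(569,373)],(6,4.2),[220,140],(.088,))
E
```

```text
button [ 0.49241393 -0.14672506  0.09787148]
time_s 15.4333
position [ 0.40521846 -0.05809938  0.20985711]
force [ 0.24134257 -0.82285876  0.95635331]
width -4.9038339563334204e-05
plate [ 0.6026 -0.1753  0.08  ] 0.09390530848018337
0.088 len 0.0494 yaw 0.2461 block [ 0.6027 -0.1754] rel world [ 0.0001 -0.0002] rel heater [ 0.     -0.0002]
```

View pics/f8.png

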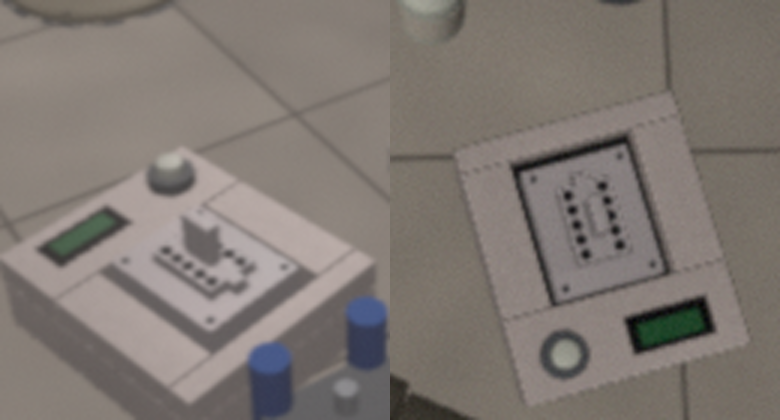

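View pics/t8.png

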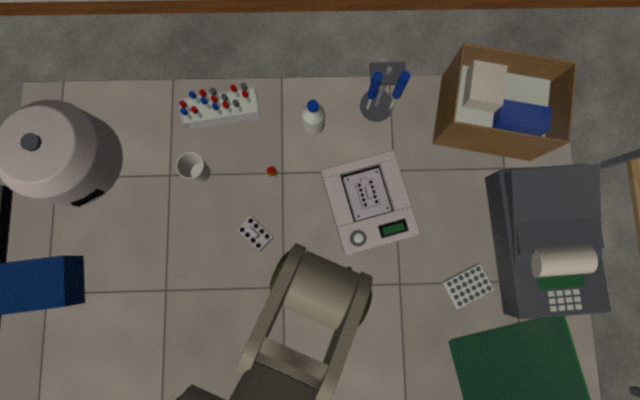

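The final pictures show the block seated with its tongue in the slot. The button, at (358,238) in the top view, is back out at 0.098 m, the same as before the press. The other things stand where they were and the arm is clear, so I'm handing in.

```bash
python3 -c "
from cell import workorder;print(workorder.sign_off())"
```

```text
the job is handed in; nothing more can be done
None
```

I picked up the tongued block by its blade and lowered it into the well in small steps. It dropped home without any shuffling, and I let it go. I then pressed the start button until it hit its stop, backed the arm away and handed the job in; no verdict is reported.

Last checks:
- **Block:** it is centred on the plate to within about 0.2 mm, and its top is at 88 mm, which means fully seated. The tongue is in the slot and the block looks upright. The wrist felt only about 2–5 N when it touched the well floor, far below 25 N.
- **Button:** it moved about 5–6 mm before a hard stop, and I stopped pressing at about 23 N. Afterwards its top read 98 mm, the same as before the press. I had no direct reading of the button joint, so "fully pressed" is judged from that travel and the stop.
- **Other things:** in the last top view the other things on the bench stand where they were at the start, and the arm is clear of everything.

No checks failed. The only disagreement was in the height of the button top: about 98 mm from depth against about 94 mm from the two views. It did not affect the press, because I went by the contact force.

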